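# Snap the lever-arch file shut

## Task

On the records desk an empty blue ring file lies open with its arches up. Push its orange-tipped lever over with the fingers alone until it snaps down flat and the arches have closed onto the posts. Do not lift the file or push it out of place, leave the desk things around it standing where they are, and finish clear of everything.

Things in the scene. Friction and masses are not known exactly. Their poses are not given: they have to be found in the camera images.
- file: Blue A5 lever-arch file, open and flat, about 1.2 kg, loose (only friction holds it). Origin: on its underside below the middle of the steel mechanism; x along the spine, z up. Boards 225 mm long in x, 3 mm thick: back board y -150 to 55 mm, spine 56 to 126, cover 127 to 322. Steel base plate on the back board: x -80 to 80, y -60 to 50, top at z 6. The lever has its own lane at y = 30.
- lever_pivot (a point): The lever's hinge, at x = -35, y = 30, z = 20 mm in the file's frame (same axes as the file); hinge axis along the file's y. The lever is a flat steel bow 32 mm wide here, 6 mm thick.
- lever_tip (a point): Middle of the lever's free end, 79 mm from the hinge. Orange thumb tab 22 mm long, 30 wide, 9 thick (57 to 79 mm from the hinge). Shut, the lever lies flat along the file's +x (tip at file x = 44, z = 20 mm); open, it stands up and leans back 0.33 rad past upright toward the file's -x (tip at file x about -60, z about 95).
- lever (a joint): Lever angle, rad: 0 = open, leaning back at its stop (start); 1.9 = shut, flat along the file's +x. Over-centre spring, about 0.2 N m at either end, none at 0.95: below 0.95 it springs back open, above it snaps shut by itself. About 2.5 N at the tip starts it. Pushing its upper half toward the file's +x closes it.
- arch (a joint): Angle of the two steel arches, rad, driven by the lever (0.4 times its angle): 0 = open (start), 0.76 = closed on the posts. In the file's frame, mm: two posts, 6 thick, at x = -40 and 40, y = -12, tops at z 45; the arches, 6 mm bar, at the same x, swing about a shaft along x at y = -50, z = 12; open, they stand over y -80 to -40, up to z about 75.
- glue_stick: Bystander: white glue stick with red cap, 29 mm thick, 92 mm tall, upright on the file's back board. Origin at the centre of its underside, z along it.
- sanitiser: Bystander: clear hand-gel bottle with blue cap, 56 mm thick, 140 mm tall, upright on the desk beside the back board. Origin at the centre of its underside, z along it.
- tape_roll: Bystander: amber tape roll, 72 mm outside, 18 mm high, lying on the open cover. Origin at the centre of its underside.
- pen_cup: Bystander: black pen cup, 72 mm wide, 95 mm tall (its three fixed pens rise to 150 mm), upright on the desk past the +x end of the file's cover. Origin at the centre of its underside, z along it.

How it is judged:
By the outcome, as a careful person would: the job done as asked, in the order asked, and still so for the second after the job is handed in, with the robot touching nothing.
It also fails if it takes over 32 s, if anything falls off the work surface, if the arm or the gripper's body presses on something with over 40 N, if the wrist force passes 120 N, or if a joint passes its speed limit or range.

## Robot

A 6-joint arm with a two-finger parallel gripper is mounted at the origin on the work surface. World frame = base frame: x ahead of the robot, y to its left, z up, the work surface at z = 0. Lengths are in mm, angles in rad, forces in N, time in s.
With the tool pointing down it reaches from about 275 to 750 mm from the base axis. Payload 10.2 kg.
Tool frame: the origin (TCP) lies between the finger pads; the fingertips stand 11 mm ahead of it and the grasp point (between the pads) lies 8 mm behind it (ctrl.tip_extent is the distance from the TCP to the fingertips, in mm); z points along the fingers, y is the direction in which the jaws open and shut (so a half turn about z gives the same grasp; the last joint's range is limited). The gripper opens to 85 mm and grips with 20 to 120 N. Pads are 22 mm wide; open, the fingers measure 114 mm over their backs; the gripper's body (76 mm by 85 mm) begins 54 mm behind the grasp point. The pads swing forward as they close: fully open they stand 13 mm farther back than shut.
Start: joints at [0.893, 0.313, 1.498, -0, 1.331, -0.223], TCP at [230.636, 471.633, 242.294] pointing down, gripper open.
Joint ranges: [-2.94, 2.94], [-0.97, 2.17], [0.19, 2.56], [-1.23, 4.37], [0.02, 3.11], [-2.88, 2.88]. Speed limits (rad/s): [2.39, 2.39, 3.01, 3.14, 3.14, 3.14].

## Interface

Orientations are given as a unit quaternion [w, x, y, z].
In Python, from rig import ctrl gives the robot as it stands.
- The arm moves only by the tool apply_moves, never from a script. Its argument "commands" is a list of rows, each a list of 5 numbers: the finger opening in cm, from 0 to 8.54, then the shift along the tool's x, y, z in cm, then the turn about the tool's z in rad. In form: [[jaw, dx, dy, dz, roll], ...]. A call has 1 to 12 rows; each row shifts and turns the commanded pose from where the row before left it, along the tool's axes as they then stand; what a row does not reach is not made up. A row lasts 1/12 s, in which the tool goes at most 41.7 mm and 7.16 degrees, less where a joint would pass 70% of its speed; a pose out of reach is approached as far as the arm can. A call with a gripper value outside its range is refused whole. The fingers move at their own pace and stop on an object; "squeeze" is the grip in N (left out, the last holds). Time passes only in rows, so rows that do not move let the fingers close. It gives the time, the measured TCP pose, the force and the opening at its end, in the units of the state.
- ctrl.sense(): the state, without advancing time (a new reading comes with each control period).
- ctrl.capture(name): name is "scene" or "top" or "wrist"; returns the picture (420x560x3 uint8, red, green, blue); there is no depth.
- ctrl.camera_info(name): a dict with "fov_y" (degrees; the focal length in pixels is half the picture's height over the tangent of half this angle, whatever the lens; pixels are square), "cx", "cy" (the principal point, pixels), "camera_from_world" (4x4, takes a point from world to camera coordinates). Camera axes: x right, y down, z forward; pixel columns grow to the right and rows downward; lengths in mm; the calibration is good to about 2 mm. A picture is of the moment at which its call begins: read the wrist's pose just before it. camera_info takes no time and is no camera call; for the wrist camera it gives the pose at the moment of the call.
- ctrl.finish_job(): hands the job in, once; it reports no verdict.
The state is a dict: "time_s": time; "joints": joint angles; "dq": joint speeds; "tau": joint torques, N m; "eef_pos": TCP position; "ee_rot": TCP orientation; "force": force on the tool from outside, world axes, zero at the start; "wrist_torque": the same for the moment, N m; "grip_width": opening from 0.0 (shut) to 1.0 (fully open).
Only numpy, scipy, OpenCV 4.12 (cv2) and the standard library are available. Lean on these libraries where they do the work, as an engineer would, in place of code of your own. Each camera call takes 0.05 s, during which the arm holds its last target.

## Working session

There is one attempt and no reset: what is moved stays moved. The work goes in short steps, Python scripts to look and compute and a tool call to move; the robot and the scene stay as the last step left them, time stands still between calls to the robot, and variables do not carry over. Pictures are saved under pics/ and viewed, and the job is handed in when it is done.

Besides the shell and the picture viewer there is one more tool, called after "Emit:" as a command line: name --pt "numbers of a row" for each row, then --argument value for the rest. apply_moves: Moves the arm, as the interface text tells. Its arguments: {"type":"object","properties":{"commands":{"type":"array"},"squeeze":{"type":"number"}},"required":["commands"]}

```bash
mkdir -p pics; python3 - <<'E'
from rig import ctrl
import cv2
s=ctrl.sense();print(s)
for n in("scene","top"):
    im=ctrl.capture(n);cv2.imwrite(f"pics/{n}0.png",im[:,:,::-1]);print(n,ctrl.camera_info(n))
E
```

```text
{'time_s': 0.0, 'joints': array([ 8.92569810e-01,  3.13456319e-01,  1.49847010e+00,  1.66682256e-05,
        1.33101410e+00, -2.23432639e-01]), 'dq': array([-0.00023922,  0.00163592,  0.00104229,  0.00109544,  0.00098382,
       -0.00081989]), 'tau': array([-4.89260201e-04, -4.12271440e+01, -2.59747106e+01, -2.30130063e-04,
        4.17079747e-03,  3.97808583e-05]), 'eef_pos': array([230.47753129, 471.41790315, 241.71941146]), 'ee_rot': array([-3.00925893e-04,  2.25444123e-01,  9.74255866e-01, -6.03069476e-04]), 'force': array([-0.12279842,  1.02585776, -0.6600758 ]), 'wrist_torque': array([-0.04124596, -0.07076423,  0.05648186]), 'grip_width': 1.002906943350671}
scene {'fov_y': 43.701531302737564, 'cx': 266.7222084125477, 'cy': 214.2381867277488, 'camera_from_world': array([[ 1.07558982e-01,  9.94197054e-01,  1.81173542e-03,
        -1.44700317e+02],
       [ 7.09152366e-01, -7.54434608e-02, -7.01007280e-01,
        -3.91579802e+02],
       [-6.96802689e-01,  7.66844256e-02, -7.13151815e-01,
         1.88556959e+03],
       [ 0.00000000e+00,  0.00000000e+00,  0.00000000e+00,
         1.00000000e+00]])}
top {'fov_y': 44.17772600664549, 'cx': 281.81819822822865, 'cy': 209.56249310238763, 'camera_from_world': array([[-2.96164283e-02, -9.99487458e-01, -1.21527378e-02,
         9.44310443e+01],
       [-9.80622279e-01,  3.14086492e-02, -1.93373842e-01,
         6.48695927e+02],
       [ 1.93656430e-01,  6.19020289e-03, -9.81049881e-01,
         1.32546369e+03],
       [ 0.00000000e+00,  0.00000000e+00,  0.00000000e+00,
         1.00000000e+00]])}
```

View pics/scene0.png

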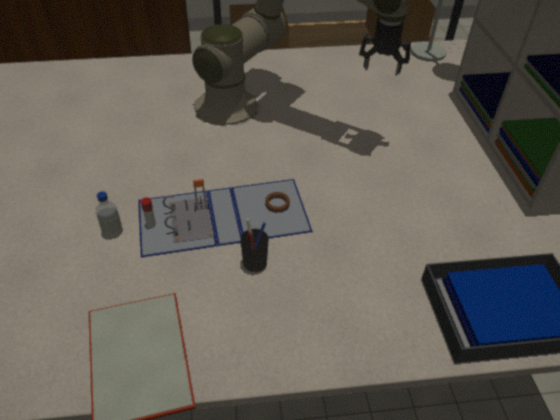

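View pics/top0.png

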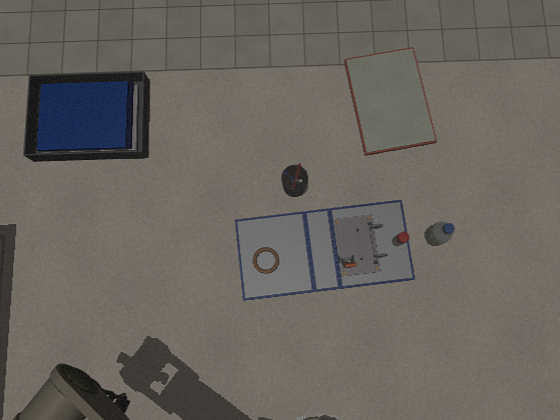

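```bash
cat > h.py <<'E'
import numpy as np,cv2
from rig import ctrl
def cam(n):
    c=ctrl.camera_info(n);f=210/np.tan(np.radians(c["fov_y"]/2));return f,c["cx"],c["cy"],np.array(c["camera_from_world"])
def ray(C,p):
    f,cx,cy,T=C;R=T[:3,:3];o=-R.T@T[:3,3];d=R.T@np.array([(p[0]-cx)/f,(p[1]-cy)/f,1]);return o,d
def plane(C,p,z):
    o,d=ray(C,p);return o+d*(z-o[2])/d[2]
def two(C1,p1,C2,p2):
    o1,d1=ray(C1,p1);o2,d2=ray(C2,p2);d1/=np.linalg.norm(d1);d2/=np.linalg.norm(d2)
    t=np.linalg.lstsq(np.c_[d1,-d2],o2-o1,rcond=None)[0];a=o1+t[0]*d1;b=o2+t[1]*d2;return (a+b)/2,np.linalg.norm(a-b)
def proj(C,P):
    f,cx,cy,T=C;q=T[:3,:3]@P+T[:3,3];return f*q[0]/q[2]+cx,f*q[1]/q[2]+cy
E
python3 - <<'E'
from h import *
for n,(x0,x1,y0,y1) in dict(scene=(90,320,170,280),top=(225,465,150,310)).items():
    im=cv2.imread(f"pics/{n}0.png")
    hsv=cv2.cvtColor(im,cv2.COLOR_BGR2HSV)
    m=cv2.inRange(hsv,(105,110,50),(130,255,255));k=np.zeros_like(m);k[y0:y1,x0:x1]=m[y0:y1,x0:x1]
    ys,xs=np.nonzero(k); 
    cs=cv2.connectedComponentsWithStats(k,connectivity=8)
    i=1+np.argmax(cs[2][1:,4]);pts=np.argwhere(cs[1]==i)[:,::-1].astype(np.int32)
    hull=cv2.convexHull(pts);q=cv2.approxPolyDP(hull,6,True)[:,0];C=cam(n)
    for p in q: print(n,p,plane(C,p,3).round(1))
    o=cv2.inRange(hsv,(3,120,90),(18,255,255));print([(r.tolist(),c.round(1)) for r,c in zip(*cv2.connectedComponentsWithStats(o)[2:]) if r[4]>4 and x0<c[0]<x1 and y0<c[1]<y1])
    s=cv2.resize(im[y0:y1,x0:x1],None,fx=3.3,fy=3.3,interpolation=cv2.INTER_CUBIC);cv2.imwrite(f"pics/{n}0z.png",np.clip(s*1.5,0,255))
E
```

```text
scene [240 234] [632.3   3.1   3. ]
scene [232 188] [443.2  -7.4   3. ]
[([0, 0, 560, 420, 234743], array([279.7, 209.2])), ([194, 179, 9, 8, 42], array([198.4, 181.8]))]
top [451 232] [ 585.  -391.8    3. ]
top [446 224] [ 607.8 -380.     3. ]
[([0, 0, 560, 420, 234948], array([279.4, 209.6])), ([364, 147, 27, 7, 35], array([374.8, 150.8])), ([345, 264, 11, 3, 27], array([349.8, 264.9]))][ WARN:0@0.488] global loadsave.cpp:1063 imwrite_ Unsupported depth image for selected encoder is fallbacked to CV_8U.
```

View pics/scene0z.png

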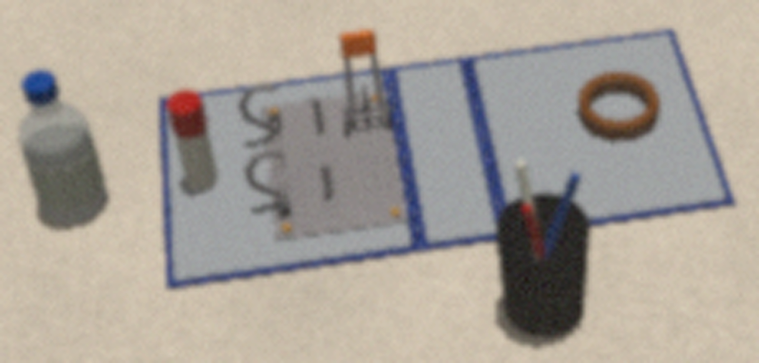

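View pics/top0z.png

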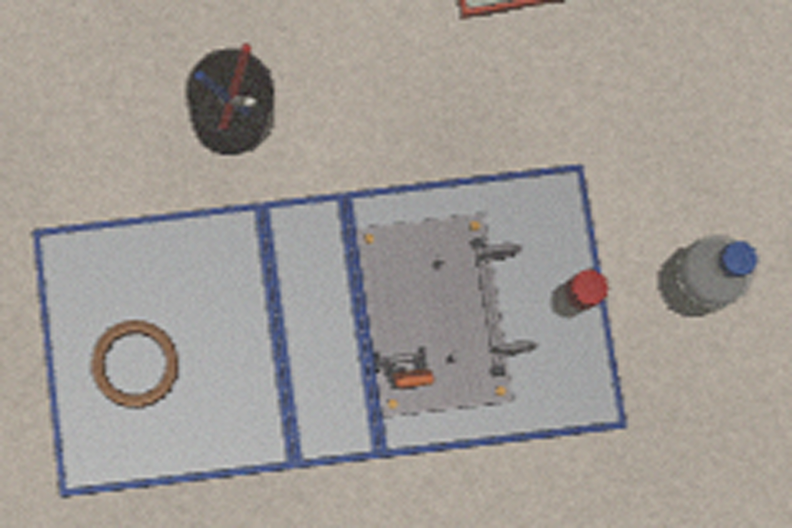

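The top view shows the file lying open, with its corners at zoomed pixels (33,232), (582,166), (627,427), (62,496). The orange tab is near (350,265) in top and (198,182) in scene. I'll fit the pose from both views.

```bash
python3 - <<'E'
from h import *
F=np.array([[112.5,322],[112.5,-150],[-112.5,-150],[-112.5,322]])
Z=dict(top=((225,150),[(34,232),(582,167),(626,427),(63,495)]),scene=((90,170),[(733,204),(170,286),(163,98),(670,31)]))
for n,(o,c) in Z.items():
    C=cam(n);P=np.array([plane(C,((x+.5)/3.3-.5+o[0],(y+.5)/3.3-.5+o[1]),3)[:2] for x,y in c])
    print(n,P.round(1).tolist(),[np.linalg.norm(P[i]-P[(i+1)%4]).round(1) for i in range(4)])
    a=F-F.mean(0);b=P-P.mean(0);th=np.arctan2((a[:,0]*b[:,1]-a[:,1]*b[:,0]).sum(),(a*b).sum())
    R=np.array([[np.cos(th),-np.sin(th)],[np.sin(th),np.cos(th)]]);t=P.mean(0)-R@F.mean(0)
    print(th,t,(P-(F@R.T+t)).round(1).tolist())
    W=lambda x,y:(R@[x,y]+t).round(1)
    print("pivot",W(-35,30),"tip",W(-60,30))
C1,C2=cam("top"),cam("scene")
print(two(C1,(349.8,264.9),C2,(198.4,181.8)))
g=lambda o,x,y:((x+.5)/3.3-.5+o[0],(y+.5)/3.3-.5+o[1])
print("glue top",two(C1,g((225,150),589,286),C2,g((90,170),185,98)))
print("pencup",plane(C1,g((225,150),230,82),95), "sanit",plane(C1,g((225,150),739,257),140))
E
```

```text
top [[637.9, 206.7], [679.2, -260.4], [458.9, -280.4], [417.5, 185.5]] [np.float64(468.9), np.float64(221.2), np.float64(467.7), np.float64(221.4)]
0.08930261533104075 [ 556.05445633 -122.81941579] [[-1.5, -1.2], [-2.3, 1.8], [1.5, 1.9], [2.2, -2.4]]
pivot [518.5 -96.1] tip [493.6 -98.3]
scene [[643.9, 201.4], [684.3, -262.8], [463.4, -282.0], [422.4, 179.8]] [np.float64(466.0), np.float64(221.7), np.float64(463.6), np.float64(222.5)]
0.08854194080353682 [ 561.09528212 -126.58205326] [[-0.8, -2.7], [-2.1, 3.2], [1.1, 4.0], [1.8, -4.4]]
pivot [523.6 -99.8] tip [ 498.7 -102. ]
(array([495.83149865, -99.35326436,  83.69070246]), np.float64(4.26129762614531))
glue top (array([ 564.54598735, -240.10827058,   95.06671076]), np.float64(4.6192697097671))
pencup [739.05446033  38.09698203  95.        ] sanit [ 576.97616808 -342.78381768  140.        ]
```

Pose is consistent: origin about (558.5,-125), yaw 0.089, and the tab lies at about (496,-99) as predicted. The jaw axis goes along file y, and the push goes along tool -x.

Emit:
apply_moves --pt "0 0 0 0 -0.108" --pt "0 0 0 0 -0.108" --pt "0 0 0 0 -0.108" --pt "0 0 0 0 -0.108" --pt "0 0 0 0 -0.11" --pt "0 -1 -3.4 0 0" --pt "0 -1 -3.4 0 0" --pt "0 -1 -3.4 0 0" --pt "0 -1 -3.4 0 0" --pt "0 -1 -3.4 0 0" --pt "0 -1 -3.4 0 0" --pt "0 -1 -3.4 0 0" --squeeze 20

```text
time_s: 1.1
eef_pos: [321.1, 239.0, 242.2]
ee_rot: [-0.0, -0.044, 0.999, -0.0]
force: [0.6, 0.9, -0.0]
grip_width: -0.004
```

Emit:
apply_moves --pt "0 -1 -3.4 0 0" --pt "0 -1 -3.4 0 0" --pt "0 -1 -3.4 0 0" --pt "0 -1 -3.4 0 0" --pt "0 -1 -3.4 0 0" --pt "0 -1 -3.4 0 0" --pt "0 -1 -3.4 0 0" --pt "0 -1 -3.4 0 0" --pt "0 0 0 0 0" --pt "0 0 0 0 0"

```text
time_s: 1.93
eef_pos: [424.5, -24.5, 241.8]
ee_rot: [-0.001, -0.042, 0.999, 0.0]
force: [-0.2, 0.4, 0.2]
grip_width: 0.002
```

```bash
cat > st.py <<'E'
from h import *
s=ctrl.sense();th=.089;R=np.array([[np.cos(th),-np.sin(th)],[np.sin(th),np.cos(th)]])
p=s["eef_pos"];print(s["time_s"],p.round(1),s["ee_rot"].round(3),"force",s["force"].round(1),"grip",s["grip_width"],"joints",s["joints"].round(2),ctrl.tip_extent)
print("file xy of tcp",(R.T@(p[:2]-[558.5,-125])).round(1),"target -106,30,z86")
import sys
if len(sys.argv)>1:
    for n in sys.argv[2:]:
        im=ctrl.capture(n)[:,:,::-1]
        (x0,x1,y0,y1)=dict(scene=(90,320,120,280),top=(225,465,150,330),wrist=(0,560,0,420))[n]
        im=np.ascontiguousarray(im[y0:y1,x0:x1]); 
        if n!="wrist": im=cv2.resize(im,None,fx=3.3,fy=3.3,interpolation=cv2.INTER_CUBIC)
        cv2.imwrite(f"pics/{n}{sys.argv[1]}.png",cv2.convertScaleAbs(im,alpha=1.5))
E
python3 st.py 1 top scene wrist
```

```text
1.9333 [424.5 -24.5 241.8] [-0.001 -0.042  0.999  0.   ] force [-0.2  0.4  0.2] grip 0.0022301001259679267 joints [-0.33  0.09  1.77  0.    1.28 -1.99] 11.0
file xy of tcp [-124.5  112. ] target -106,30,z86
```

View wrist.

View pics/wrist1.png

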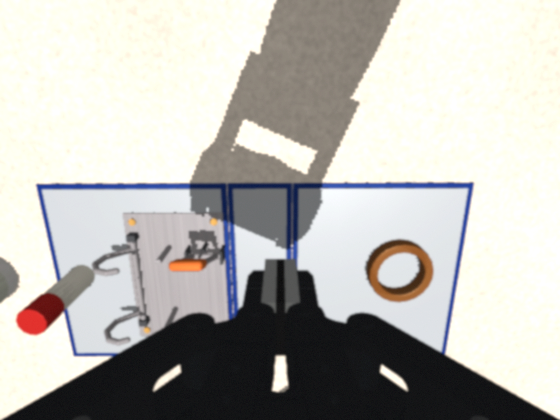

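View pics/scene1.png

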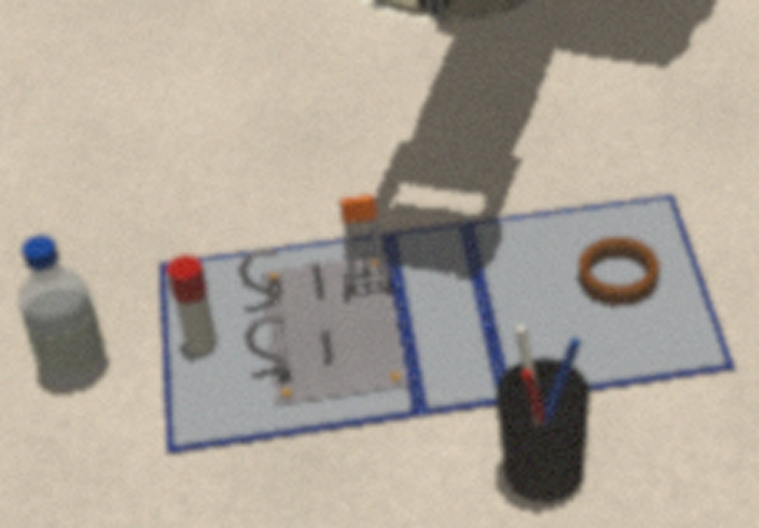

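The wrist view has the orange tab centred near (187,266), and the file is untouched. I'll cross-check its position against the file pose.

```bash
python3 - <<'E'
from h import *
C=cam("wrist");im=cv2.imread("pics/wrist1.png");h=cv2.cvtColor(im,cv2.COLOR_BGR2HSV)
m=cv2.inRange(h,(5,170,150),(16,255,255));n,l,s,c=cv2.connectedComponentsWithStats(m)
for r,q in zip(s,c):
    if 60<r[4]<5000: print(r,q.round(1),plane(C,q,90).round(1))
for p in[(39,185),(471,184),(445,355),(75,355)]: print(plane(C,p,3).round(1))
w,t=cam("wrist"),cam("top");print(two(w,(187,266),t,(349.8,264.9)),two(w,(187,266),cam("scene"),(198.4,181.8)))
E
```

```text
[402 246  29  31 185] [420.1 257.4] [471.6 105.6  90. ]
[170 261  33   9 277] [186.1 265.1] [497.  -99.3  90. ]
[371 264  28  35 164] [378.8 284.6] [501.4  74.   90. ]
[ 461.5 -279.     3. ]
[419.8 183.3   3. ]
[641.2 206.6   3. ]
[ 682.2 -260.2    3. ]
(array([494.66736088, -96.31396607,  96.2510455 ]), np.float64(1.2962658144165986)) (array([ 499.48633251, -100.25283913,   86.98348575]), np.float64(2.008698828505906))
```

Emit:
apply_moves --pt "0 -0.5 -2.7 0 0" --pt "0 -0.5 -2.7 0 0" --pt "0 -0.5 -2.8 0 0" --pt "0 0 0 2.6 0" --pt "0 0 0 2.6 0" --pt "0 0 0 2.6 0" --pt "0 0 0 2.6 0" --pt "0 0 0 2.6 0" --pt "0 0 0 2.5 0" --pt "0 0 0 0 0" --pt "0 0 0 0 0"

```text
time_s: 3.0
eef_pos: [446.4, -102.8, 87.4]
ee_rot: [-0.001, -0.044, 0.999, 0.0]
force: [0.1, 0.8, 1.2]
grip_width: -0.001
```

```bash
python3 st.py 2 top scene wrist
```

```text
3.0 [ 446.4 -102.8   87.4] [-0.001 -0.044  0.999  0.   ] force [0.1 0.8 1.2] grip -0.0007822014284905365 joints [-0.48  0.37  1.88  0.    0.9  -2.14] 11.0
file xy of tcp [-109.7   32.1] target -106,30,z86
```

View pics/wrist2.png

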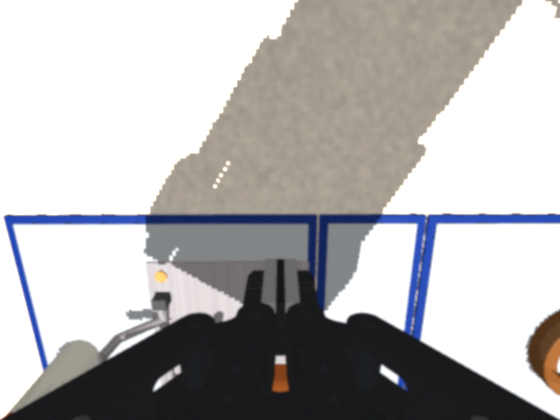

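View pics/scene2.png

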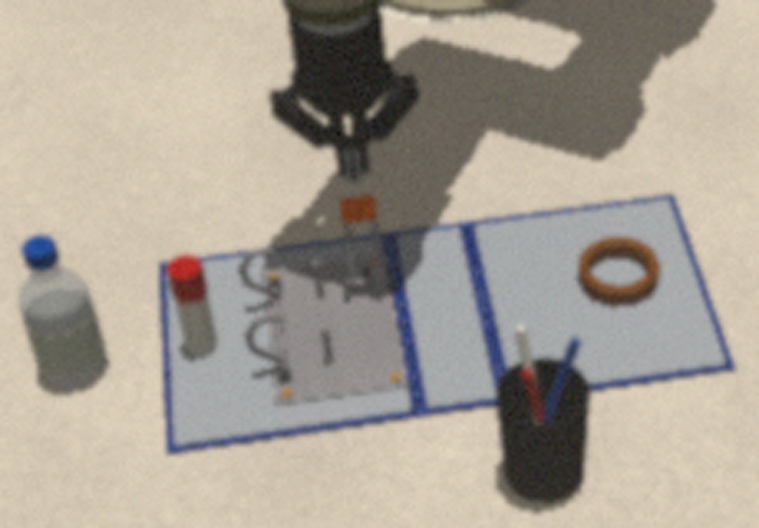

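Fingers are lined up behind the tab, clear of everything. Now the push, in stages.

Emit:
apply_moves --pt "0 -1 0 0 0" --pt "0 -1 0 0 0" --pt "0 -0.5 0 0 0" --pt "0 -0.5 0 0 0" --pt "0 -0.5 0 0 0" --pt "0 -0.5 0 0 0" --pt "0 -0.5 0 0 0" --pt "0 -0.5 0 0 0" --pt "0 -0.5 0 0 0" --pt "0 -0.5 0 0 0"

```text
time_s: 3.98
eef_pos: [506.8, -98.5, 87.3]
ee_rot: [-0.0, -0.044, 0.999, 0.0]
force: [-2.6, -0.1, 2.4]
grip_width: 0.002
```

```bash
python3 st.py 3 scene top
```

```text
3.9833 [506.8 -98.5  87.3] [-0.    -0.044  0.999  0.   ] force [-2.6 -0.1  2.4] grip 0.0015858930845021049 joints [-0.42  0.47  1.71  0.    0.96 -2.08] 11.0
file xy of tcp [-49.1  31. ] target -106,30,z86
```

View pics/scene3.png

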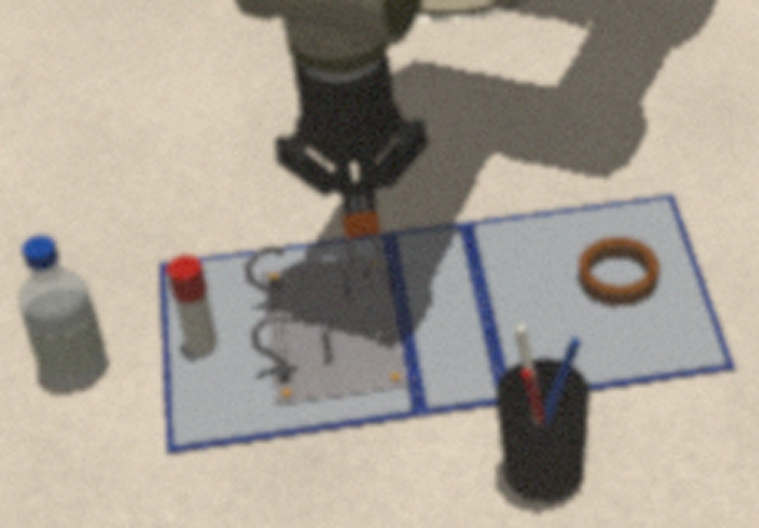

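The lever is moving and the arches are swinging. The file edges haven't moved (corner still at (162,262)). Next I push past the centre.

Emit:
apply_moves --pt "0 -0.5 0 0 0" --pt "0 -0.5 0 0 0" --pt "0 -0.5 0 0 0" --pt "0 -0.5 0 0 0" --pt "0 -0.5 0 0 0" --pt "0 -0.5 0 0 0" --pt "0 -0.5 0 0 0" --pt "0 -0.5 0 0 0" --pt "0 -0.5 0 0 0" --pt "0 -0.4 0 0 0" --pt "0 0 0 0 0"

```text
time_s: 5.0
eef_pos: [555.9, -94.2, 87.4]
ee_rot: [0.0, -0.044, 0.999, -0.0]
force: [0.6, -1.0, -0.4]
grip_width: -0.0
```

```bash
python3 st.py 4 scene top
```

```text
5.0 [555.9 -94.2  87.4] [ 0.    -0.044  0.999 -0.   ] force [ 0.6 -1.  -0.4] grip -0.00027960440633515896 joints [-0.38  0.56  1.56  0.    1.02 -2.03] 11.0
file xy of tcp [ 0.2 30.9] target -106,30,z86
```

View pics/scene4.png

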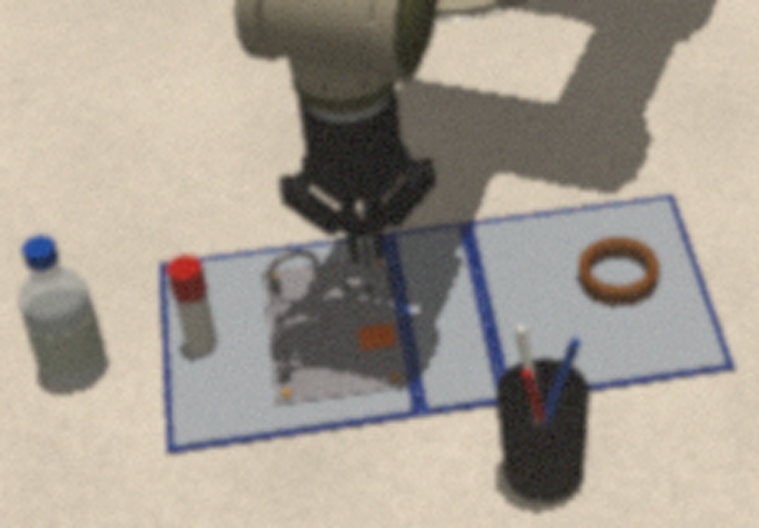

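It snapped shut, and the tab now lies flat near (376,336). I'll retreat up, then back toward the robot.

Emit:
apply_moves --pt "0 0 0 -2 0" --pt "0 0 0 -3 0" --pt "0 0 0 -3 0" --pt "0 0 0 -3 0" --pt "0 0 0 -3 0" --pt "0 2 0 -2 0" --pt "0 3 0 0 0" --pt "0 3 0 0 0" --pt "0 3 0 0 0" --pt "0 3 0 0 0" --pt "0 3 0 0 0" --pt "0 0 0 0 0"

```text
time_s: 6.1
eef_pos: [382.3, -108.7, 247.3]
ee_rot: [-0.001, -0.043, 0.999, -0.0]
force: [0.2, -0.2, 0.6]
grip_width: 0.001
```

```bash
python3 st.py 5 scene top wrist
python3 - <<'E'
from h import *
def o(n,x0,y0):
    im=cv2.imread(f"pics/{n}5.png");h=cv2.cvtColor(im,cv2.COLOR_BGR2HSV)
    m=cv2.inRange(h,(4,130,120),(14,255,255));_,_,s,c=cv2.connectedComponentsWithStats(m)
    return [((q+.5)/3.3-.5+[x0,y0],r) for r,q in zip(s,c) if 100<r[4]<9000]
a=o("scene",90,120);b=o("top",225,150)
print(a,b)
for p,_ in a:
  for q,_ in b: print(two(cam("top"),q,cam("scene"),p))
E
```

```text
6.1 [ 382.3 -108.7  247.3] [-0.001 -0.043  0.999 -0.   ] force [ 0.2 -0.2  0.6] grip 0.0013491698017410259 joints [-0.57  0.02  1.83 -0.    1.29 -2.23] 11.0
file xy of tcp [-174.1   31.9] target -106,30,z86
[(array([269.78176502, 195.62706007]), array([582, 240,  37,  27, 114], dtype=int32)), (array([284.97883414, 196.52637058]), array([620, 241,  36,  31, 131], dtype=int32)), (array([277.80886505, 206.06973461]), array([588, 274,  63,  18, 161], dtype=int32)), (array([203.65721088, 221.24186802]), array([359, 324,  35,  24, 681], dtype=int32))] [(array([375.52002165, 151.52245671]), array([463,   0,  74,  14, 224], dtype=int32)), (array([342.48707181, 233.64690382]), array([371, 265,  35,  26, 736], dtype=int32))]
(array([754.50355102, -37.44175453, 291.88340873]), np.float64(216.74693506701217))
(array([587.9850298 ,   5.1785916 , 120.46951042]), np.float64(169.61878199347842))
(array([759.65992991, -20.89098073, 298.32631748]), np.float64(249.78960122787493))
(array([594.26105732,  24.96465037, 127.23842732]), np.float64(209.77935482936698))
(array([764.81757379, -31.03660131, 273.03683517]), np.float64(237.95402921756906))
(array([596.35471604,  13.86495916,  92.58889607]), np.float64(194.33470077591548))
(array([ 762.19114898, -121.16258266,  208.12021212]), np.float64(77.20506680818406))
(array([587.59206094, -92.15106292,  17.86908102]), np.float64(4.55477739477231))
```

View pics/scene5.png

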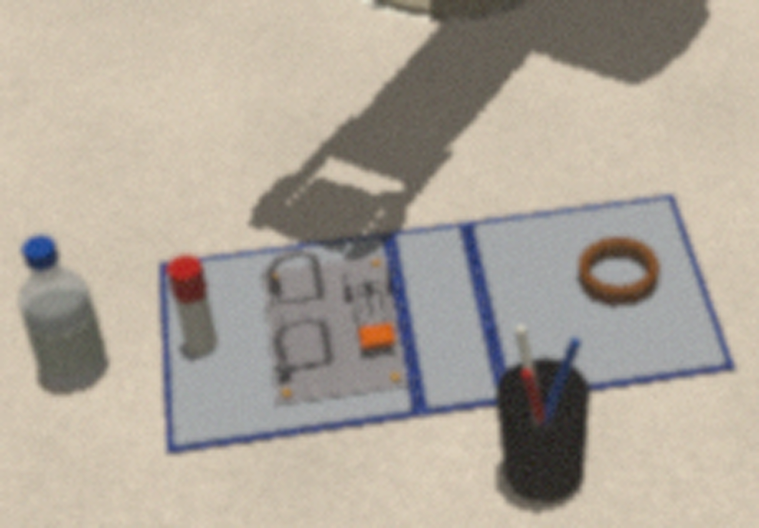

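View pics/top5.png

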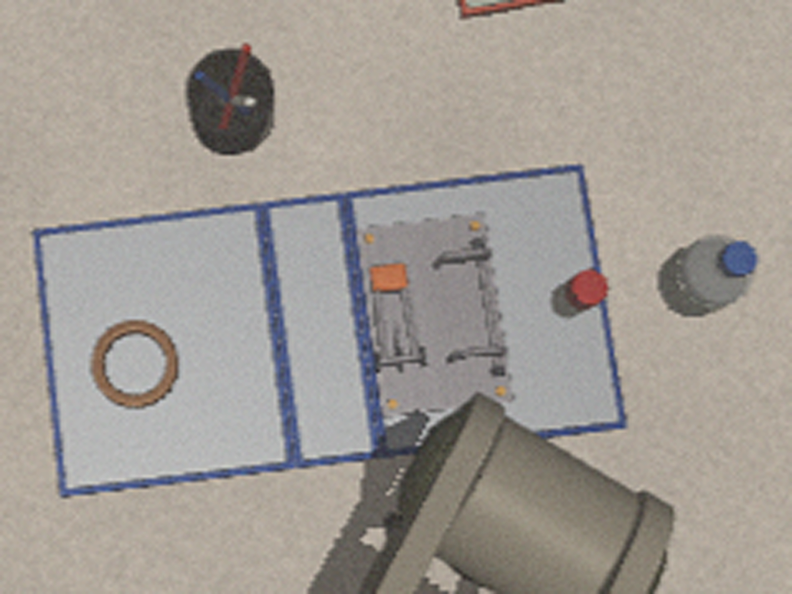

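The lever is flat: the tab triangulates to (587.6,-92.2,17.9), against about (588.7,-92,20) expected. The arches are closed on the posts. The file and the things around it are at the same pixels as before, and the arm is clear.

```bash
python3 -c "
from rig import ctrl
print(ctrl.finish_job())"
```

```text
the job is handed in; nothing more can be done
None
```

The file is shut and the job is handed in at about 6.3 s of the 32 s allowed. With the fingers closed and pointing down, I pushed the orange tab along the file's +x until the lever snapped over. Then I raised the arm and drew it back clear.

- **Lever:** the tab's final position measures (588, -92, 18) mm, against about (589, -92, 20) expected when shut. The two camera rays for this point missed each other by about 4.6 mm.
- **Arches:** both views show them closed onto the posts.
- **File and desk things:** by eye, the file edges I could see, the glue stick, sanitiser, tape roll and pen cup show no visible shift between the before and after pictures. The arm hid part of the file's near edge in the last top view.
- **Forces:** the readings at the end of each move stayed at about 3.5 N or less. The hand-in itself reports no verdict.
- **Disagreement:** the top and scene cameras placed the file about 5 mm apart, so I aimed midway. The wrist view of the tab agreed with that.

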